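# Wedge the perch carriage into the bench stand

## Robot

A 6-joint arm with a two-finger parallel gripper is mounted at the origin on the work surface. World frame = base frame: x ahead of the robot, y to its left, z up, the work surface at z = 0. Lengths are in m, angles in rad, forces in N, time in s.
With the tool pointing down it reaches from about 0.35 to 0.775 m from the base axis. Payload 7.3 kg.
Tool frame: the origin (TCP) lies midway between the tips of the shut fingers; the grasp point (between the pads) lies 19 mm behind it (robot.grasp_offset is the z of the grasp point in the tool frame, in m); z points along the fingers, y is the direction in which the jaws open and shut (so a half turn about z gives the same grasp; the last joint's range is limited). The gripper opens to 92 mm and grips with 3 to 60 N. Pads are 19 mm wide; open, the fingers measure 130 mm over their backs; the gripper's body (75 mm by 190 mm) begins 47 mm behind the grasp point.
Start: joints at [1.128, 0.342, 1.524, -0, 1.275, -0.146], TCP at [0.154, 0.502, 0.227] pointing down, gripper open.
Joint ranges: [-2.53, 2.53], [-0.77, 2.02], [0.04, 2.7], [-1, 4.14], [0.28, 2.66], [-3.11, 3.11]. Speed limits (rad/s): [2.57, 2.57, 3.14, 3.14, 3.14, 3.14].

## Interface

Orientations are given as [roll, pitch, yaw] about the fixed x, y, z axes, in that order (R = Rz(yaw) Ry(pitch) Rx(roll)).
In Python, from cell import observe, imaging, workorder, robot gives the robot as it stands. The module is installed in compiled form; this text tells all that it offers.
- The arm moves only by the tool send_rows, never from a script. Its argument "series" is a list of rows, each a list of 7 numbers: the shift along the tool's x, y, z in m, then the turn, a rotation vector about the tool's x, y, z in rad, then the closure, from 0 (fully open) to 1 (shut). A call has 1 to 5 rows; each row shifts and turns the commanded pose from where the row before left it, along the tool's axes as they then stand; what a row does not reach is not made up. A row lasts 1/12 s, in which the tool goes at most 41.7 mm and 7.16 degrees, less where a joint would pass 70% of its speed; a pose out of reach is approached as far as the arm can. A call is refused whole if a number of a shift passes 0.0417 or a number of a turn 0.125, either way. A call with a gripper value outside its range is refused whole. The fingers move at their own pace and stop on an object; "newtons" is the grip in N (left out, the last holds). Time passes only in rows, so rows that do not move let the fingers close. It gives the time, the measured TCP pose, the force and the opening at its end, in the units of the state.
- observe(): the state, without advancing time (a new reading comes with each control period).
- imaging.read_camera(name): name is "scene" or "top"; returns a dict with "color" (384x512x3 uint8, red, green, blue), "range_z" (384x512 float32, m along the optical axis (not along the pixel's ray), 0 where there is no reading), "vfov" (degrees; the focal length in pixels is half the picture's height over the tangent of half this angle, whatever the lens; pixels are square), "cx", "cy" (the principal point, pixels), "dist_coeffs" ([k1, k2, p1, p2, k3] as OpenCV has them; the pictures are not rectified), "T" (4x4, takes a point from camera to world coordinates). Camera axes: x right, y down, z forward; pixel columns grow to the right and rows downward; lengths in m; the calibration is good to about 2 mm. A picture is of the moment at which its call begins.
- workorder.hand_in(): hands the job in, once; it reports no verdict.
The state is a dict: "time": time; "qpos": joint angles; "qvel": joint speeds; "joint_efforts": joint torques, N m; "tool_pos": TCP position; "tool_rot": TCP orientation; "contact_force": force on the tool from outside, world axes, zero at the start; "torque": the same for the moment, N m; "opening": finger opening in m.
Only numpy, scipy, OpenCV 4.12 (cv2) and the standard library are available. Lean on these libraries where they do the work, as an engineer would, in place of code of your own. Each camera call takes 0.05 s, during which the arm holds its last target.

## Task

Get the bench stand ready for the next bird: pick up the wooden perch carriage, set its dovetail foot narrow end first into the open mouth of the stand's dovetail way, bring its straight side up against the straight fixed rail, and slide it along that rail until it wedges tight against the tapered gib: push until it resists with about 15 newtons, wherever along the way that happens, and never push or lever it much harder. Keep it upright throughout, let go and leave it sitting flat and wedged, and leave everything else on the bench where it is.

Things in the scene. Friction and masses are not known exactly. Their poses are not given: they have to be found in the camera images.
- carriage: Loose wooden perch carriage, 80 long, 96 mm high, 0.28 to 0.56 kg, upright on the bench. Origin: centre of its underside; +x the narrow leading end, z up. Dovetail foot 18 mm high, sides undercut 15 degrees; at the underside the straight side is at y = +25 mm, the other at y = -25 mm at mid length, tapering 10 degrees (foot 43 mm wide at the leading end, 57 behind).
- carriage_post (a point): Point on the carriage's upright post, at x = y = 0 and z = 76 mm of the carriage, axes as the carriage: the place to grip. The post is 40 mm along x, 24 mm along y, from z = 42 to 96 mm of the carriage.
- carriage_rear (a point): Middle of the flat upright rear face of the carriage's deck, at x = -40, y = 0, z = 32 mm of the carriage: a place to push along +x. The deck is 80 x 44 mm, z = 22 to 42 mm, above the rails; a neck 22 mm wide joins it to the foot.
- stand: Fixed bench stand: base 20 mm high, from x = -175 to +90, y = -75 to +65 mm. Origin on the bench under the way; +x: the way the carriage slides. Its top (z = 20) is the way's floor. The fixed undercut rail, on the +y side, is parallel to x, its face at y = +25 mm at the floor: a carriage against it has y = 0 here. The sprung gib is on the -y side.
- stand_mouth (a point): Middle of the wide open mouth of the way, on its floor, at x = -75, y = 0, z = 20 mm of the stand; axes as the stand. Rails run from here to x = +85, about 21 mm high. Before it, x = -175 to -75, is a bare apron to set the carriage down on. A carriage enters freely at y = 0 to -10 mm. Off the fixed rail it can stick falsely on the gib alone.
- gib (a joint): Sprung gib, tapering 10 degrees: m it is pressed outwards, 0 at rest, 9 N per mm. Its setting differs each time by 4.5 mm either way, so the carriage's origin is anywhere from x = -25 to +25 mm of the stand when it first touches both sides. Then 10 mm of sliding presses it 1.8 mm; friction holds. 15 N of push gives about 0.7 to 1.3 mm; over 2.1 mm strains it.
- bottle_a: small white plastic bottle, 36 mm across, 65 mm high, a bystander; origin at its underside
- bottle_b: the like of bottle_a, a bystander
- driver: screwdriver lying on the bench, a bystander
- brush: brush lying on the bench, a bystander
- swab_cup: glass cup with cotton swabs, 48 mm across, 78 mm high, a bystander; origin at its underside
- log_slice: slice of a log, 114 mm across, 25 mm high, a bystander; origin at its underside
- thread_cone: cone of thread, 80 mm across, 140 mm high, a bystander; origin at its underside
Mind the look-alikes: they are no part of the job. What is shaped like the carriage but blue is not meant.

How it is judged:
By the outcome, as a careful person would: the job done as asked, in the order asked, and still so for the second after the job is handed in, with the robot touching nothing.
It also fails if it takes over 72 s, if anything falls off the work surface, if the arm or the gripper's body presses on something with over 40 N, if the wrist force passes 120 N, or if a joint passes its speed limit or range.

## Working session

There is one attempt and no reset: what is moved stays moved. The work goes in short steps, Python scripts to look and compute and a tool call to move; the robot and the scene stay as the last step left them, time stands still between calls to the robot, and variables do not carry over. Pictures are saved under pics/ and viewed, and the job is handed in when it is done.

Besides the shell and the picture viewer there is one more tool, called after "Emit:" as name(argument=value, ...) on one line, values as JSON. send_rows: Moves the arm, as the interface text tells. Its arguments: {"type":"object","properties":{"series":{"type":"array","items":{"type":"array","items":{"type":"number"}}},"newtons":{"type":"number"}},"required":["series"]}

```bash
mkdir -p pics; ls; cat > h.py <<'E'
import numpy as np, cv2
from cell import observe, imaging, workorder, robot
def cap(n):
    d=imaging.read_camera(n); np.save(f'{n}_rz.npy',d['range_z']); np.save(f'{n}.npy',d,allow_pickle=True); return d
def K(d):
    h,w=d['range_z'].shape; f=h/2/np.tan(np.radians(d['vfov'])/2)
    return np.array([[f,0,d['cx']],[0,f,d['cy']],[0,0,1.]])
def pts(d):
    h,w=d['range_z'].shape
    u,v=np.meshgrid(np.arange(w),np.arange(h))
    p=cv2.undistortPoints(np.stack([u,v],-1).reshape(-1,1,2).astype(np.float32),K(d),np.array(d['dist_coeffs'],float)).reshape(h,w,2)
    z=d['range_z']; P=np.stack([p[...,0]*z,p[...,1]*z,z],-1)
    return P@d['T'][:3,:3].T+d['T'][:3,3]
def load(n): return np.load(f'{n}.npy',allow_pickle=True).item()
E
python3 - <<'E'
from h import *
print(observe(), robot.grasp_offset)
for n in ['scene','top']:
    d=cap(n); cv2.imwrite(f'pics/{n}0.png',d['color'][...,::-1]); print(n,d['vfov'],d['cx'],d['cy'],d['dist_coeffs'],d['T'])
E
```

```text
pics
{'time': 0.0, 'qpos': array([ 1.12802073e+00,  3.42750146e-01,  1.52502726e+00,  1.68162734e-05,
        1.27541673e+00, -1.46047559e-01]), 'qvel': array([ 0.00117509, -0.00031561, -0.00044477,  0.00229821, -0.00110173,
        0.00038581]), 'joint_efforts': array([-1.63308538e-03, -4.31245422e+01, -2.44217527e+01,  7.16282590e-02,
        5.59974031e-02, -1.33285494e-04]), 'tool_pos': array([0.15332319, 0.50167628, 0.22602717]), 'tool_rot': array([-3.14001056e+00, -2.48971073e-04,  2.84485951e+00]), 'contact_force': array([ 0.03601123,  0.56629822, -0.33606159]), 'torque': array([-0.02764651, -0.04438156,  0.03153648]), 'opening': 0.09140851492851047} -0.0188
scene 44.26302874305405 252.17264978515644 194.65904451698412 [-0.08049938  0.          0.          0.          0.        ] [[-0.76180064  0.33905495 -0.55199776  1.16666677]
 [ 0.64775081  0.41034433 -0.64190063  0.68264895]
 [ 0.00886956 -0.8465573  -0.5322237   0.69126139]
 [ 0.          0.          0.          1.        ]]
top 54.61729480333909 253.87043161690656 189.90943942503415 [-0.04622002  0.          0.          0.          0.        ] [[-0.00510006 -0.99195773  0.12646683  0.36939558]
 [-0.99998552  0.00484162 -0.00235083 -0.10505519]
 [ 0.00171962 -0.12647698 -0.99196805  1.20219592]
 [ 0.          0.          0.          1.        ]]
```

View pics/scene0.png

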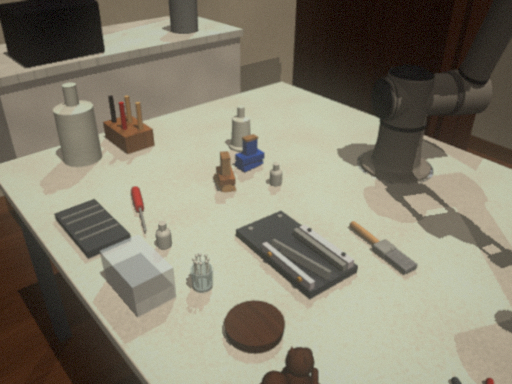

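View pics/top0.png

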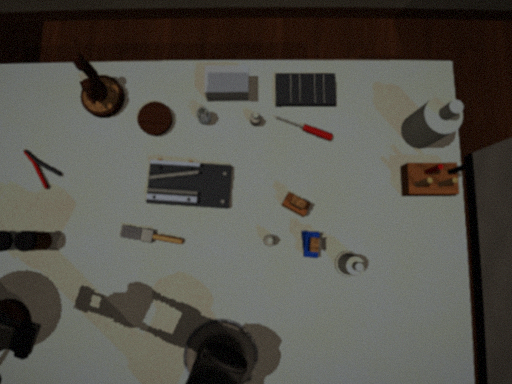

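The scene view shows two carriage-shaped objects. One is wooden brown at scene (227,172) / top (296,203), and the other is blue at scene (250,155) / top (312,243). The wooden one fits the description. The stand is at top (190,185), with its bare apron on the right (towards -y). I'll confirm with crops.

```bash
python3 - <<'E'
from h import *
d=load('top'); c=d['color'][...,::-1]
a=cv2.convertScaleAbs(c[145:275,135:345],alpha=1.6)
cv2.imwrite('pics/topcrop.png',cv2.resize(a,(798,494),interpolation=cv2.INTER_CUBIC))
d=load('scene'); c=d['color'][...,::-1]
cv2.imwrite('pics/sccrop.png',cv2.resize(c[130:300,200:370],(600,600),interpolation=cv2.INTER_CUBIC))
P=pts(load('top'));Q=pts(load('scene'))
for (u,v) in [(296,203),(312,243),(190,185),(225,185),(270,240)]: print('top',u,v,P[v,u].round(4))
for (u,v) in [(227,172),(224,157),(250,155)]: print('sc',u,v,Q[v,u].round(4))
E
```

```text
top 296 203 [ 0.4703 -0.2333  0.0968]
top 312 243 [ 0.3516 -0.2787  0.0947]
top 190 185 [0.5369 0.0972 0.0208]
top 225 185 [ 0.5365 -0.0152  0.0195]
top 270 240 [ 0.3609 -0.156   0.0639]
sc 227 172 [ 0.4806 -0.2225  0.0515]
sc 224 157 [ 0.4865 -0.2267  0.0983]
sc 250 155 [ 0.3528 -0.2757  0.0408]
```

View pics/topcrop.png

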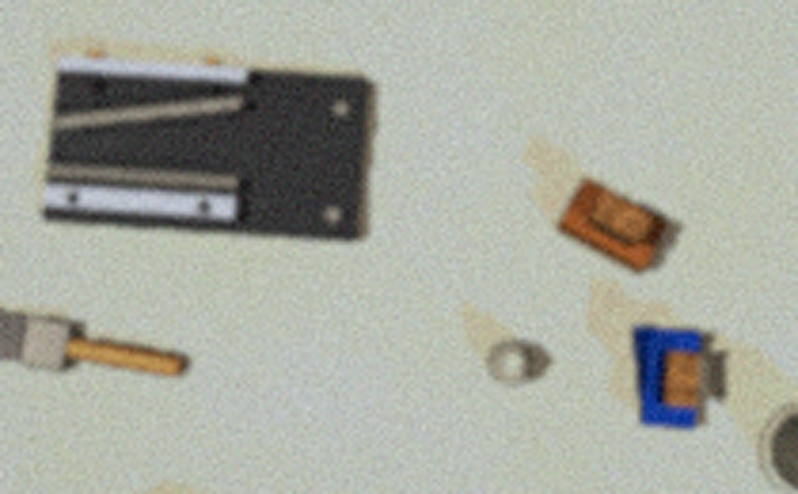

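View pics/sccrop.png

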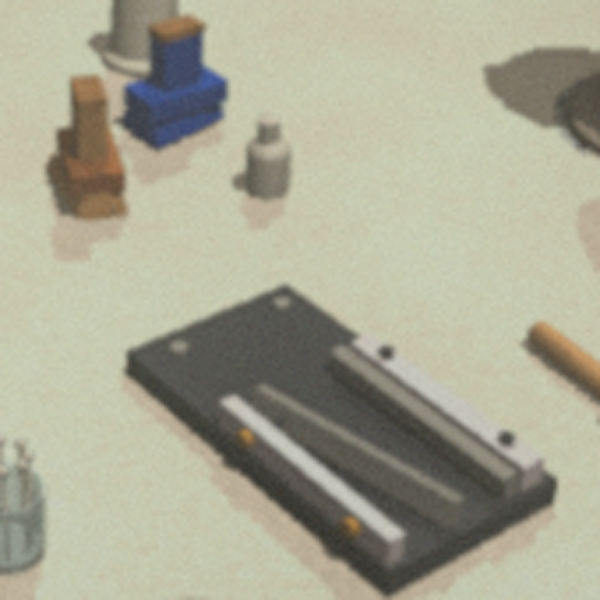

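```bash
python3 - <<'E'
from h import *
img=np.full((600,800,3),30,np.uint8)
# orthographic: two panels
for k,n in enumerate(['top','scene']):
    P=pts(load(n)).reshape(-1,3)
    m=(abs(P[:,0]-.48)<.08)&(abs(P[:,1]+.23)<.08)&(P[:,2]>.006)&(P[:,2]<.12)
    Q=P[m]; print(n,len(Q), np.histogram(Q[:,2],bins=np.arange(0,.11,.005)))
    for p in Q:
        # img right=-y, up=+x
        u=int(200+400*k-(p[1]+.23)*2400); v=int(300-(p[0]-.48)*2400)
        c=cv2.applyColorMap(np.uint8([[int(p[2]/.1*255*.99) if p[2]<.1 else 255]]),cv2.COLORMAP_JET)[0,0].tolist()
        cv2.circle(img,(u,v),3,c,-1)
cv2.imwrite('pics/ortho_c.png',img)
P=pts(load('top')).reshape(-1,3); m=P[:,2]<.01
for n in['top','scene']:
    P=pts(load(n)); 
    m=(abs(P[...,0]-.5)<.15)&(abs(P[...,1]+.08)<.06); print(n,np.median(P[...,2][m]),P[...,2][m].std())
E
```

```text
top 430 (array([  0,  36,  18,   3,   2,   6,   5,  31, 158,  32,   2,   2,   6,
         2,   2,   3,   3,   4,  19,  92,   4]), array([0.   , 0.005, 0.01 , 0.015, 0.02 , 0.025, 0.03 , 0.035, 0.04 ,
       0.045, 0.05 , 0.055, 0.06 , 0.065, 0.07 , 0.075, 0.08 , 0.085,
       0.09 , 0.095, 0.1  , 0.105]))
scene 590 (array([  0,  34,  28,  43,  17,  32,  30,  37, 128,  21,  17,  16,  17,
        15,  17,  20,  18,  15,  18,  67,   0]), array([0.   , 0.005, 0.01 , 0.015, 0.02 , 0.025, 0.03 , 0.035, 0.04 ,
       0.045, 0.05 , 0.055, 0.06 , 0.065, 0.07 , 0.075, 0.08 , 0.085,
       0.09 , 0.095, 0.1  , 0.105]))
top 0.0012535999389591268 0.46479224383315165
scene 0.0012766583478854843 0.005796234059528999
```

View pics/ortho_c.png

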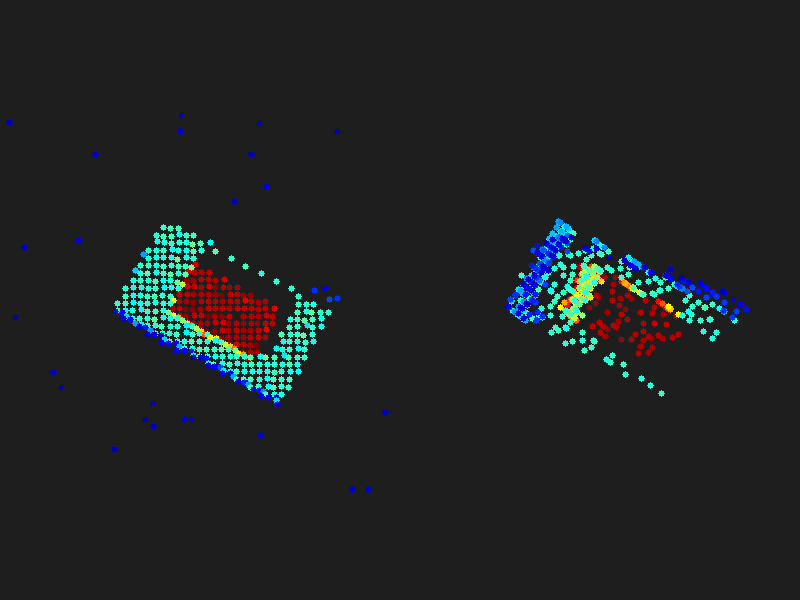

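```bash
cat > fit.py <<'E'
from h import *
from scipy.optimize import least_squares
def sdbox(p,c,h):
    q=abs(p-c)-h
    return np.linalg.norm(np.maximum(q,0),axis=1)+np.minimum(q.max(1),0)
def sdpoly(p,poly,z0,z1,tilt=0):
    # intersection of half-planes (2D convex ccw poly) with z-range; tilt: undercut per edge tan
    d=[z0-p[:,2],p[:,2]-z1]
    for (a,b,t) in poly:
        e=b-a; n=np.array([e[1],-e[0]])/np.linalg.norm(e)
        d.append(((p[:,:2]-a)@n+t*(p[:,2]-z0))*np.cos(np.arctan(t)))
    return np.max(d,0)
A=np.array; t15=np.tan(np.radians(15))
fl=[A([-.04,-.032]),A([.04,-.018]),A([.04,.025]),A([-.04,.025])]
FOOT=[(fl[0],fl[1],t15),(fl[1],fl[2],0),(fl[2],fl[3],t15),(fl[3],fl[0],0)]
def sd_car(p):
    return np.min([sdbox(p,A([0,0,.032]),A([.04,.022,.01])),sdbox(p,A([0,0,.069]),A([.02,.012,.027])),sdpoly(p,FOOT,0,.018),sdbox(p,A([0,0,.02]),A([.04,.011,.003]))],0)
def sd_base(p): return sdbox(p,A([-.0425,-.005,.01]),A([.1325,.07,.01]))
def loc(P,x,z=None):
    c,s=np.cos(x[2]),np.sin(x[2]); R=A([[c,-s,0],[s,c,0],[0,0,1]])
    return (P-A([x[0],x[1],x[3]]))@R
def fit(P,sd,x0,fs=.002):
    r=least_squares(lambda x:sd(loc(P,x)),x0,loss='soft_l1',f_scale=fs,x_scale=[.01,.01,.1,.01])
    return r.x, np.sqrt(np.median(r.fun**2)), r
E
python3 - <<'E'
from fit import *
S={n:pts(load(n)).reshape(-1,3) for n in('top','scene')}; S['both']=np.vstack([S['top'],S['scene']])
for n,P in S.items():
    m=(np.hypot(P[:,0]-.473,P[:,1]+.23)<.06)&(P[:,2]>.007)&(P[:,2]<.12); Q=P[m]
    for y in (60,240):
        x,e,r=fit(Q,sd_car,[.473,-.23,np.radians(y),0]); print('car',n,x[:2].round(4),np.degrees(x[2]).round(2),x[3].round(4),'med',e.round(5),'cost',r.cost*1e6)
    m=(abs(P[:,0]-.535)<.1)&(abs(P[:,1]-.08)<.17)&(P[:,2]>.006)&(P[:,2]<.024); Q=P[m]
    x,e,r=fit(Q,sd_base,[.535,.09,np.radians(88),0]); print('stand',n,len(Q),x[:2].round(4),np.degrees(x[2]).round(2),x[3].round(4),e.round(5))
    L=loc(P,x); m=(L[:,2]>.036)&(L[:,2]<.046)&(abs(L[:,0])<.1)&(abs(L[:,1])<.08); q=L[m]
    for a,b in ((-.08,-.05),(-.02,.02),(.05,.085)):
        w=np.sort(q[(q[:,0]>a)&(q[:,0]<b)][:,1]); print('  rail tops y mm',(a,b),(np.histogram(w,bins=np.arange(-.07,.066,.005))[0]))
    print('  rail x range',q[:,0].min(),q[:,0].max(),np.median(q[:,2]))
E
```

```text
car top [ 0.4758 -0.2391] 60.87 0.0008 med 0.00088 cost 586.8093795125584
car top [ 0.4757 -0.2392] 237.38 0.0007 med 0.00107 cost 717.5044650796974
stand top 2460 [0.542  0.1424] 85.51 0.0003 0.0014
  rail tops y mm (-0.08, -0.05) [ 6 10  0  0  2  9  9  0  0  0  0  0  0  0  0  0  0  0  8 13  3  7 13 10
 13  0  0]
  rail tops y mm (-0.02, 0.02) [21 19  2  0  0  0  3 17 13  7  0  0  0  0  0  0  0  0 15 19  8 10 15 20
 17  4  0]
  rail tops y mm (0.05, 0.085) [10 15  9  1  0  0  0  0  0  7 16 10  0  0  0  0  0  0 14 17  7  7 16 15
 16  2  0]
  rail x range -0.07201067802188037 0.08723964142894614 0.03928222777056582
car scene [ 0.4733 -0.2396] 61.51 0.0009 med 0.00096 cost 581.6345359201449
car scene [ 0.4737 -0.2398] 244.52 0.0009 med 0.00114 cost 701.7978314336917
stand scene 3075 [0.5395 0.1454] 85.69 0.001 0.00082
  rail tops y mm (-0.08, -0.05) [16 10  3  0  9 13  7  3  0  0  0  0  0  0  0  0  0  3 16 16  1 19 12 12
  8  1  0]
  rail tops y mm (-0.02, 0.02) [28 28  1  0  0  1 12 31 20  5  0  0  0  0  0  0  0  6 26 29  3 31 24 23
 17  1  0]
  rail tops y mm (0.05, 0.085) [26 22  1  0  0  0  0  0  7 33 14 10  0  0  0  0  0  9 34 21  3 28 32 27
 12  1  0]
  rail x range -0.07638678426763026 0.08619725744621533 0.03889173500103012
car both [ 0.4742 -0.24  ] 61.1 0.0008 med 0.00109 cost 1241.0452314886732
car both [ 0.4744 -0.2401] 242.7 0.0008 med 0.00116 cost 1490.0784813090509
stand both 5535 [0.5397 0.1454] 85.75 0.0007 0.00104
  rail tops y mm (-0.08, -0.05) [25 17  3  0 13 28 12  4  0  0  0  0  0  0  0  0  0  5 30 27  3 33 22 25
 17  2  0]
  rail tops y mm (-0.02, 0.02) [48 35  2  0  0  1 21 49 34  6  0  0  0  0  0  0  0  9 44 47  4 49 38 41
 27  1  0]
  rail tops y mm (0.05, 0.085) [39 40  1  1  0  0  0  0 13 45 31 10  0  0  0  0  0 15 48 38  3 45 47 41
 22  1  0]
  rail x range -0.07629800924862504 0.08627558654437417 0.039102541839592185
```

Emit:
send_rows(series=[[-0.0375,0,0,0,0,0.0711,0],[-0.0375,0,0,0,0,0.0711,0],[-0.0375,0,0,0,0,0.0711,0],[-0.0375,0,0,0,0,0.0711,0],[-0.0375,0,0,0,0,0.0711,0]])

```text
time: 0.52
tool_pos: [0.3237, 0.4219, 0.2263]
tool_rot: [-3.141, -0.0, 2.486]
contact_force: [0.2, 0.6, 0.2]
opening: 0.0919
```

Emit:
send_rows(series=[[-0.0375,0,0,0,0,0.0711,0],[-0.0375,0,0,0,0,0.0711,0],[-0.0375,0,0,0,0,0.0711,0],[-0.0375,0,0,0,0,0.0711,0],[-0.0375,0,0,0,0,0.0711,0]])

```text
time: 0.93
tool_pos: [0.4542, 0.2882, 0.2262]
tool_rot: [-3.141, -0.0, 2.13]
contact_force: [0.5, 0.0, 0.1]
opening: 0.0918
```

Emit:
send_rows(series=[[-0.0375,0,0,0,0,0.0711,0],[-0.0375,0,0,0,0,0.0711,0],[-0.0375,0,0,0,0,0.0711,0],[-0.0375,0,0,0,0,0.0711,0],[-0.0375,0,0,0,0,0.0711,0]])

```text
time: 1.35
tool_pos: [0.5298, 0.1176, 0.2262]
tool_rot: [-3.141, -0.0, 1.775]
contact_force: [0.5, 0.4, -0.2]
opening: 0.0915
```

Emit:
send_rows(series=[[-0.0375,0,0,0,0,0.0711,0],[-0.0375,0,0,0,0,0.0711,0],[-0.0375,0,0,0,0,0.0711,0],[-0.0375,0,0,0,0,0.0711,0],[-0.0375,0,0,0,0,0.0711,0]])

```text
time: 1.77
tool_pos: [0.5413, -0.0686, 0.2262]
tool_rot: [-3.141, -0.0, 1.419]
contact_force: [0.7, -0.4, 0.8]
opening: 0.0921
```

```bash
cat > plan.py <<'E'
import sys
from h import *
def plan(tp,yaw,n):
    o=observe(); p=np.array(o['tool_pos']); y=o['tool_rot'][2]; tp=np.array(tp); rows=[]
    print('now',p.round(4),np.array(o['tool_rot']).round(4),'F',o['contact_force'].round(2))
    for i in range(n):
        cx,sx=np.cos(y),np.sin(y); d=(tp-p)/n if i==0 else d
        rows.append([cx*d[0]+sx*d[1], sx*d[0]-cx*d[1], -d[2],0,0,-(yaw-o['tool_rot'][2])/n]); y+=(yaw-o['tool_rot'][2])/n
    for r in rows: print([round(float(v),4) for v in r])
a=[float(v) for v in sys.argv[1:]]
plan(a[:3],np.radians(a[3]),int(a[4]))
E
python3 plan.py .474 -.2395 .15 61.1 6
```

```text
now [ 0.5413 -0.0686  0.2262] [-3.1409e+00 -2.0000e-04  1.4193e+00] F [ 0.65 -0.38  0.84]
[-0.0298, -0.0068, 0.0127, 0.0, 0.0, 0.0588]
[-0.0302, -0.005, 0.0127, 0.0, 0.0, 0.0588]
[-0.0304, -0.0032, 0.0127, 0.0, 0.0, 0.0588]
[-0.0306, -0.0014, 0.0127, 0.0, 0.0, 0.0588]
[-0.0306, 0.0004, 0.0127, 0.0, 0.0, 0.0588]
[-0.0305, 0.0021, 0.0127, 0.0, 0.0, 0.0588]
```

Emit:
send_rows(series=[[-0.0298,-0.0068,0.0127,0,0,0.0588,0],[-0.0302,-0.005,0.0127,0,0,0.0588,0],[-0.0304,-0.0032,0.0127,0,0,0.0588,0],[-0.0306,-0.0014,0.0127,0,0,0.0588,0],[-0.0306,0.0004,0.0127,0,0,0.0588,0]])

```text
time: 2.18
tool_pos: [0.4851, -0.2105, 0.1623]
tool_rot: [-3.141, -0.0, 1.126]
contact_force: [-0.9, 0.5, -1.5]
opening: 0.092
```

Emit:
send_rows(series=[[-0.0305,0.0021,0.0127,0,0,0.0588,0],[0,0,0,0,0,0,0]])

```text
time: 2.35
tool_pos: [0.4719, -0.2414, 0.1477]
tool_rot: [-3.137, 0.001, 1.063]
contact_force: [0.6, 0.9, 0.3]
opening: 0.092
```

```bash
python3 plan.py .474 -.2395 .057 61.1 4; python3 - <<'E'
from h import *
for n in ['scene','top']:
    d=cap(n)
    c=d['color'][...,::-1]; a=c[60:230,150:320] if n=='scene' else c[140:290,230:400]
    cv2.imwrite(f'pics/{n}1.png',cv2.resize(a,(600,600)))
E
```

```text
now [ 0.4719 -0.2414  0.1477] [-3.1371e+00  1.1000e-03  1.0630e+00] F [0.6  0.9  0.28]
[0.0007, 0.0002, 0.0227, 0.0, 0.0, -0.0008]
[0.0007, 0.0002, 0.0227, 0.0, 0.0, -0.0008]
[0.0007, 0.0002, 0.0227, 0.0, 0.0, -0.0008]
[0.0007, 0.0002, 0.0227, 0.0, 0.0, -0.0008]
```

View pics/scene1.png

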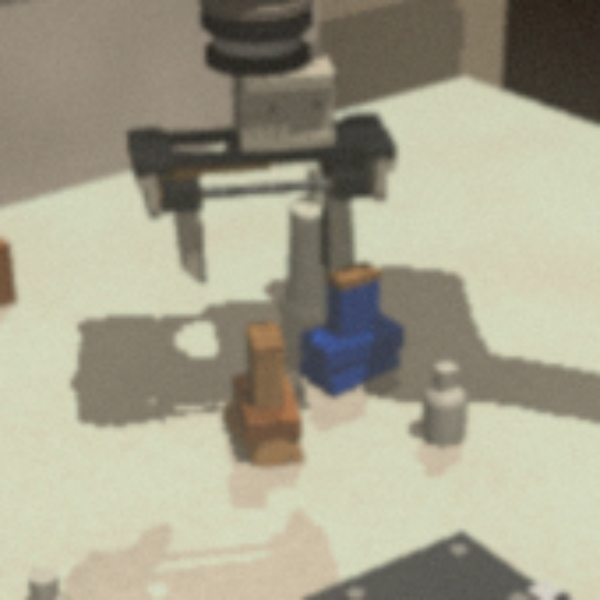

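The fingers straddle the wooden post (crop 262,350). The blue look-alike (crop 355,330) is clear behind. Descending.

Emit:
send_rows(series=[[0.0007,0.0002,0.0227,0,0,0,0],[0.0007,0.0002,0.0227,0,0,0,0],[0.0007,0.0002,0.0227,0,0,0,0],[0.0007,0.0002,0.0227,0,0,0,0],[0,0,0,0,0,0,0]])

```text
time: 2.87
tool_pos: [0.4755, -0.233, 0.0565]
tool_rot: [-3.135, -0.001, 1.072]
contact_force: [-1.5, 0.7, -0.6]
opening: 0.092
```

Emit:
send_rows(newtons=25, series=[[0,0,0,0,0,0,1],[0,0,0,0,0,0,1],[0,0,0,0,0,0,1],[0,0,0,0,0,0,1],[0,0,0,0,0,0,1]])

```text
time: 3.28
tool_pos: [0.4775, -0.236, 0.0608]
tool_rot: [3.139, 0.0, 1.07]
contact_force: [0.0, -0.6, -0.7]
opening: 0.0629
```

Emit:
send_rows(series=[[0,0,0,0,0,0,1],[0,0,0,0,0,0,1],[0,0,0,0,0,0,1],[0,0,0,0,0,0,1],[0,0,0,0,0,0,1]])

```text
time: 3.7
tool_pos: [0.4769, -0.2358, 0.0597]
tool_rot: [-3.142, -0.0, 1.07]
contact_force: [0.7, -0.3, -0.2]
opening: 0.0296
```

Emit:
send_rows(series=[[0,0,0,0,0,0,1],[0,0,0,0,0,0,1],[0,0,0,0,0,0,1],[0,0,0,0,0,0,1]])

```text
time: 4.03
tool_pos: [0.4769, -0.2357, 0.0596]
tool_rot: [-3.141, -0.0, 1.07]
contact_force: [-0.5, -0.4, 0.1]
opening: 0.024
```

Emit:
send_rows(newtons=40, series=[[0,0,0,0,0,0,1],[0,0,0,0,0,0,1]])

```text
time: 4.2
tool_pos: [0.4769, -0.2357, 0.0596]
tool_rot: [-3.141, -0.0, 1.07]
contact_force: [-1.3, 0.7, 0.6]
opening: 0.0235
```

Emit:
send_rows(series=[[0,0,-0.012,0,0,0,1],[0,0,-0.02,0,0,0,1],[0,0,-0.02,0,0,0,1],[0,0,-0.02,0,0,0,1],[0,0,0,0,0,0,1]])

```text
time: 4.62
tool_pos: [0.4785, -0.2367, 0.1347]
tool_rot: [3.136, 0.0, 1.07]
contact_force: [1.3, -0.6, -4.5]
opening: 0.0238
```

Emit:
send_rows(series=[[0,0,0,0,0,0,1],[0,0,0,0,0,0,1],[0,0,0,0,0,0,1]])

```text
time: 4.87
tool_pos: [0.476, -0.2351, 0.1299]
tool_rot: [-3.138, -0.0, 1.07]
contact_force: [-0.1, 0.1, -4.3]
opening: 0.0238
```

```bash
cat > look.py <<'E'
# fit held carriage relative to tool
from fit import *
import sys
o=observe(); tp=np.array(o['tool_pos']); yaw=o['tool_rot'][2]
S=[]
for n in ['top','scene']:
    d=cap(n); S.append(pts(d).reshape(-1,3))
def run(g):
  for nm,P in (('top',S[0]),('scene',S[1]),('both',np.vstack(S))):
    L=loc(P,[g[0],g[1],yaw,g[2]])
    m=(abs(L[:,0])<.05)&(abs(L[:,1])<.035)&(L[:,2]>-.008)&(L[:,2]<.052)
    if g[2]<.035: m&=(L[:,2]>.022)
    x,e,r=fit(P[m],sd_car,[g[0],g[1],yaw,g[2]])
    c=loc(np.array([[x[0],x[1],x[3]]]),[tp[0],tp[1],yaw,tp[2]])[0]
    print(nm,m.sum(),'pose',x[:2].round(4),'z',x[3].round(4),'yaw',np.degrees(x[2]).round(2),'med',e.round(5),'| in tool-yaw frame',c.round(4),'dyaw',np.degrees(x[2]-yaw).round(2))
z=tp[2]-.0588; off=-.0046
run([tp[0]+off*np.cos(yaw),tp[1]+off*np.sin(yaw),z])
print(o['contact_force'].round(2),o['tool_rot'],np.degrees(yaw))
E
python3 look.py; python3 -c "
from h import *
d=load('scene');c=d['color'][...,::-1]
cv2.imwrite('pics/held.png',cv2.resize(c[60:260,150:350],(600,600)))"
```

```text
top 15 pose [ 0.474  -0.2392] z 0.0727 yaw 59.58 med 0.0004 | in tool-yaw frame [-0.0045 -0.0002 -0.0573] dyaw -1.72
scene 416 pose [ 0.4731 -0.2393] z 0.0715 yaw 60.82 med 0.00083 | in tool-yaw frame [-0.0051  0.0005 -0.0585] dyaw -0.49
both 431 pose [ 0.4731 -0.2393] z 0.0715 yaw 60.79 med 0.00083 | in tool-yaw frame [-0.0051  0.0006 -0.0584] dyaw -0.51
[-0.14  0.08 -4.28] [-3.13827810e+00 -4.36389061e-04  1.07001063e+00] 61.30709314638079
```

View pics/held.png

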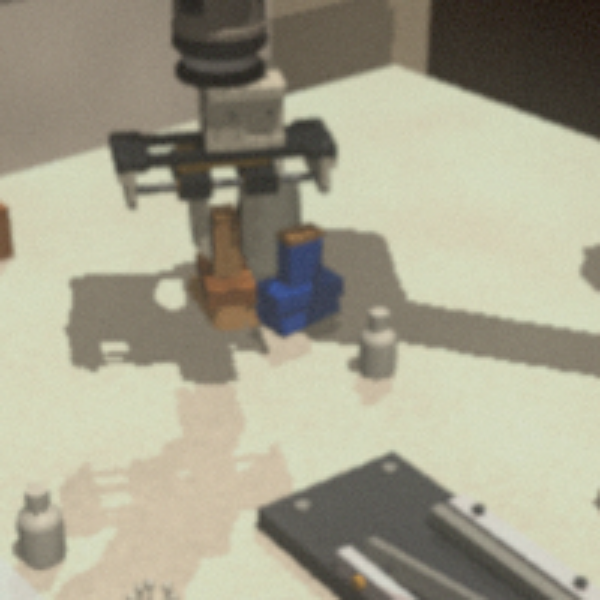

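```bash
python3 plan.py .535 .0278 .128 85.7 8
```

```text
now [ 0.4763 -0.2353  0.1303] [-3.1389e+00 -4.0000e-04  1.0699e+00] F [-0.29  0.16 -4.24]
[0.0324, -0.0094, 0.0003, 0.0, 0.0, -0.0532]
[0.0328, -0.0076, 0.0003, 0.0, 0.0, -0.0532]
[0.0332, -0.0059, 0.0003, 0.0, 0.0, -0.0532]
[0.0335, -0.0041, 0.0003, 0.0, 0.0, -0.0532]
[0.0336, -0.0023, 0.0003, 0.0, 0.0, -0.0532]
[0.0337, -0.0005, 0.0003, 0.0, 0.0, -0.0532]
[0.0337, 0.0013, 0.0003, 0.0, 0.0, -0.0532]
[0.0336, 0.0031, 0.0003, 0.0, 0.0, -0.0532]
```

Emit:
send_rows(series=[[0.0324,-0.0094,0,0,0,-0.0532,1],[0.0328,-0.0076,0,0,0,-0.0532,1],[0.0332,-0.0059,0,0,0,-0.0532,1],[0.0335,-0.0041,0,0,0,-0.0532,1],[0.0336,-0.0023,0,0,0,-0.0532,1]])

```text
time: 5.38
tool_pos: [0.5133, -0.0697, 0.1309]
tool_rot: [-3.14, -0.0, 1.338]
contact_force: [0.4, -0.5, -4.4]
opening: 0.0239
```

Emit:
send_rows(series=[[0.0337,-0.0005,0,0,0,-0.0532,1],[0.0337,0.0013,0,0,0,-0.0532,1],[0.0336,0.0031,0,0,0,-0.0532,1],[0,0,0,0,0,0,1],[0,0,0,0,0,0,1]])

```text
time: 5.8
tool_pos: [0.5354, 0.0293, 0.1309]
tool_rot: [-3.14, -0.0, 1.499]
contact_force: [0.0, -1.1, -4.5]
opening: 0.0241
```

Emit:
send_rows(series=[[0,0,0,0,0,0,1],[0,0,0,0,0,0,1],[0,0,0,0,0,0,1]])

```text
time: 6.05
tool_pos: [0.5355, 0.0264, 0.1315]
tool_rot: [-3.141, 0.0, 1.494]
contact_force: [-1.0, 0.3, -3.4]
opening: 0.024
```

```bash
python3 plan.py .535 .0278 .083 85.7 5; python3 look.py
```

```text
now [0.5355 0.0264 0.1315] [-3.1412e+00  1.0000e-04  1.4937e+00] F [-0.98  0.32 -3.43]
[0.0003, -0.0001, 0.0097, 0.0, 0.0, -0.0004]
[0.0003, -0.0001, 0.0097, 0.0, 0.0, -0.0004]
[0.0003, -0.0001, 0.0097, 0.0, 0.0, -0.0004]
[0.0003, -0.0001, 0.0097, 0.0, 0.0, -0.0004]
[0.0003, -0.0001, 0.0097, 0.0, 0.0, -0.0004]
top 131 pose [0.5371 0.0218] z 0.0726 yaw 85.0 med 0.00068 | in tool-yaw frame [-0.0045 -0.0019 -0.0589] dyaw -0.58
scene 789 pose [0.5346 0.0213] z 0.0729 yaw 85.54 med 0.0008 | in tool-yaw frame [-0.0052  0.0005 -0.0586] dyaw -0.05
both 920 pose [0.5347 0.0213] z 0.0728 yaw 85.81 med 0.00084 | in tool-yaw frame [-0.0051  0.0004 -0.0587] dyaw 0.22
[-0.98  0.32 -3.43] [-3.14115223e+00  7.27116665e-05  1.49369533e+00] 85.58243852630899
```

Emit:
send_rows(series=[[0,0,0.012,0,0,0,1],[0,0,0.012,0,0,0,1],[0,0,0.012,0,0,0,1],[0,0,0.009,0,0,0,1],[0,0,0.003,0,0,0,1]])

```text
time: 6.57
tool_pos: [0.5349, 0.0271, 0.0824]
tool_rot: [-3.139, -0.0, 1.495]
contact_force: [-0.1, -0.4, -4.4]
opening: 0.0233
```

Emit:
send_rows(series=[[0,0,0.001,0,0,0,1],[0,0,0.001,0,0,0,1],[0,0,0,0,0,0,1]])

```text
time: 6.82
tool_pos: [0.5361, 0.0274, 0.0821]
tool_rot: [3.141, -0.0, 1.495]
contact_force: [0.3, 0.1, -3.7]
opening: 0.024
```

Emit:
send_rows(series=[[0,0,0.0007,0,0,0,1],[0,0,0,0,0,0,1]])

```text
time: 6.98
tool_pos: [0.5359, 0.0275, 0.0814]
tool_rot: [3.141, -0.0, 1.496]
contact_force: [-0.5, -0.3, -4.3]
opening: 0.0239
```

Emit:
send_rows(series=[[0,0,0.0008,0,0,0,1],[0,0,0,0,0,0,1]])

```text
time: 7.15
tool_pos: [0.5357, 0.0275, 0.0803]
tool_rot: [3.141, -0.0, 1.496]
contact_force: [-0.1, -0.0, -4.7]
opening: 0.0241
```

Emit:
send_rows(series=[[0,0,0.0007,0,0,0,1],[0,0,0,0,0,0,1]])

```text
time: 7.32
tool_pos: [0.5358, 0.0275, 0.0797]
tool_rot: [3.141, -0.0, 1.496]
contact_force: [-0.1, 1.0, -2.5]
opening: 0.0239
```

Emit:
send_rows(series=[[0,0,0.0005,0,0,0,1],[0,0,0,0,0,0,1]])

```text
time: 7.48
tool_pos: [0.5359, 0.0276, 0.0797]
tool_rot: [3.141, -0.0, 1.496]
contact_force: [-1.0, 2.1, 3.4]
opening: 0.0239
```

Emit:
send_rows(series=[[0,0,0.0005,0,0,0,1],[0,0,0,0,0,0,1]])

```text
time: 7.65
tool_pos: [0.5359, 0.0277, 0.0796]
tool_rot: [3.141, -0.0, 1.496]
contact_force: [-3.6, 1.8, 9.1]
opening: 0.0236
```

Emit:
send_rows(series=[[0,0,-0.0009,0,0,0,1],[0,0,0,0,0,0,1],[0,0,0,0,0,0,1]])

```text
time: 7.9
tool_pos: [0.5358, 0.0276, 0.0797]
tool_rot: [3.141, -0.0, 1.496]
contact_force: [-0.5, 0.6, 3.6]
opening: 0.0236
```

Emit:
send_rows(series=[[0.003,0,0,0,0,0,1],[0.004,0,0,0,0,0,1],[0.004,0,0,0,0,0,1],[0.004,0,0,0,0,0,1],[0,0,0,0,0,0,1]])

```text
time: 8.32
tool_pos: [0.5374, 0.0432, 0.0797]
tool_rot: [3.14, -0.0, 1.496]
contact_force: [0.1, 0.3, 3.9]
opening: 0.0238
```

Emit:
send_rows(series=[[0.004,0,0,0,0,0,1],[0.004,0,0,0,0,0,1],[0.004,0,0,0,0,0,1],[0,0,0,0,0,0,1]])

```text
time: 8.65
tool_pos: [0.5381, 0.0552, 0.0797]
tool_rot: [3.141, -0.0, 1.496]
contact_force: [-0.3, -0.4, 4.3]
opening: 0.0236
```

Emit:
send_rows(series=[[0.003,0,-0.0005,0,0,0,1],[0.004,0,0,0,0,0,1],[0.004,0,0,0,0,0,1],[0,0,0,0,0,0,1]])

```text
time: 8.98
tool_pos: [0.5382, 0.0664, 0.0797]
tool_rot: [-3.141, -0.001, 1.496]
contact_force: [0.3, 0.2, 1.3]
opening: 0.0239
```

```bash
cat > st.py <<'E'
from h import *
o=observe(); S=np.array([.5397,.1450]); a=np.radians(85.7); ex=np.array([np.cos(a),np.sin(a)]); ey=np.array([-ex[1],ex[0]])
p=np.array(o['tool_pos'][:2])-.0050*np.array([np.cos(o['tool_rot'][2]),np.sin(o['tool_rot'][2])])-S
F=np.array(o['contact_force'])
print('car in stand mm x %.1f y %.1f  yaw %.2f tz %.4f | Fx %.1f Fy %.1f Fz %.1f'%(1e3*p@ex,1e3*p@ey,np.degrees(o['tool_rot'][2]),o['tool_pos'][2],F[:2]@ex,F[:2]@ey,F[2]),'torque',np.round(o['torque'],2),'t',round(o['time'],2))
E
python3 st.py; python3 look.py;python3 -c "
from h import *
d=load('scene');c=d['color'][...,::-1]
cv2.imwrite('pics/apron.png',cv2.resize(c[140:310,215:385],(600,600)))"
```

```text
car in stand mm x -83.5 y -4.4  yaw 85.71 tz 0.0797 | Fx 0.2 Fy -0.3 Fz 1.3 torque [-0.25  0.16 -0.01] t 8.98
top 116 pose [0.5404 0.0617] z 0.02 yaw 84.64 med 0.00087 | in tool-yaw frame [-0.0045 -0.0025 -0.0597] dyaw -1.07
scene 496 pose [0.5372 0.0613] z 0.0211 yaw 85.9 med 0.00073 | in tool-yaw frame [-0.0051  0.0007 -0.0586] dyaw 0.19
both 612 pose [0.5373 0.0615] z 0.0208 yaw 86.19 med 0.00084 | in tool-yaw frame [-0.005   0.0006 -0.0589] dyaw 0.48
[0.33 0.16 1.3 ] [-3.14083352e+00 -5.98334168e-04  1.49595260e+00] 85.71177019456228
```

View pics/apron.png

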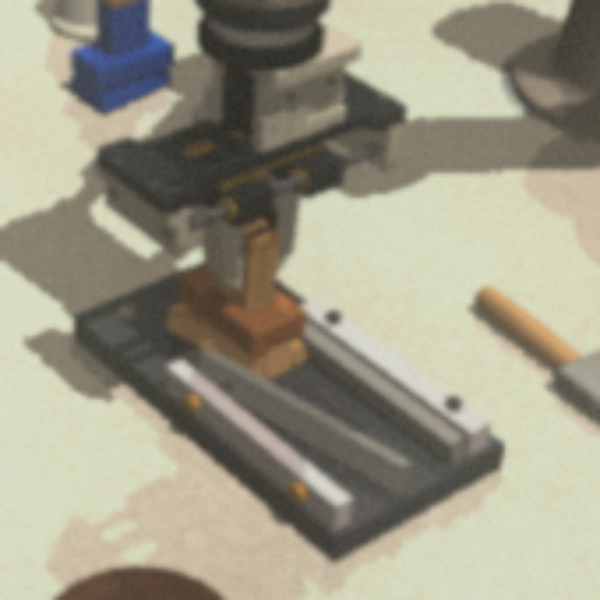

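The narrow end (crop 280,350) is entering the mouth between the gib and the fixed rail, and no side force shows. Going in further, then across to the rail.

Emit:
send_rows(series=[[0.004,0,0,0,0,0,1],[0.005,0,0,0,0,0,1],[0.005,0,0,0,0,0,1],[0.005,0,0,0,0,0,1],[0,0,0,0,0,0,1]])

```text
time: 9.5
tool_pos: [0.5398, 0.0857, 0.0797]
tool_rot: [-3.141, -0.001, 1.496]
contact_force: [0.2, 1.6, -0.8]
opening: 0.0237
```

Emit:
send_rows(series=[[0.004,0,0,0,0,0,1],[0.004,0,0,0,0,0,1],[0,0,0,0,0,0,1],[0,-0.001,0,0,0,0,1],[0,0,0,0,0,0,1]])

```text
time: 9.92
tool_pos: [0.5393, 0.0926, 0.0797]
tool_rot: [-3.141, -0.0, 1.496]
contact_force: [0.6, -0.0, -3.8]
opening: 0.024
```

```bash
python3 st.py
```

```text
car in stand mm x -57.3 y -3.6  yaw 85.70 tz 0.0797 | Fx 0.0 Fy -0.6 Fz -3.8 torque [-0.01  0.04 -0.  ] t 9.92
```

Emit:
send_rows(series=[[0,-0.001,0.0002,0,0,0,1],[0,0,0,0,0,0,1],[0,-0.001,0,0,0,0,1],[0,0,0,0,0,0,1]])

```text
time: 10.25
tool_pos: [0.5374, 0.0924, 0.0797]
tool_rot: [-3.142, -0.0, 1.495]
contact_force: [0.1, 0.5, -2.9]
opening: 0.0241
```

Emit:
send_rows(series=[[0,-0.0007,0,0,0,0,1],[0,0,0,0,0,0,1],[0,0,0,0,0,0,1]])

```text
time: 10.5
tool_pos: [0.5368, 0.0925, 0.0797]
tool_rot: [-3.141, 0.0, 1.496]
contact_force: [-0.6, -0.4, -3.1]
opening: 0.0239
```

Emit:
send_rows(series=[[0,-0.0006,0,0,0,0,1],[0,0,0,0,0,0,1],[0,0,0,0,0,0,1]])

```text
time: 10.75
tool_pos: [0.5362, 0.0926, 0.0797]
tool_rot: [-3.141, -0.0, 1.496]
contact_force: [-0.7, 0.6, -3.7]
opening: 0.0237
```

```bash
python3 st.py
```

```text
car in stand mm x -57.5 y -0.5  yaw 85.69 tz 0.0797 | Fx 0.5 Fy 0.7 Fz -3.7 torque [-0.21  0.02 -0.02] t 10.75
```

Emit:
send_rows(series=[[0,-0.0005,0,0,0,0,1],[0,0,0,0,0,0,1]])

```text
time: 10.92
tool_pos: [0.5361, 0.0927, 0.0797]
tool_rot: [3.141, -0.0, 1.496]
contact_force: [0.6, -0.1, -3.6]
opening: 0.024
```

Emit:
send_rows(series=[[0,-0.0005,0,0,0,0,1],[0,0,0,0,0,0,1]])

```text
time: 11.08
tool_pos: [0.5359, 0.0927, 0.0798]
tool_rot: [3.14, -0.0, 1.496]
contact_force: [4.0, 0.3, -6.1]
opening: 0.0239
```

Emit:
send_rows(series=[[0,-0.0005,0,0,0,0,1],[0,0,0,0,0,0,1]])

```text
time: 11.25
tool_pos: [0.5359, 0.0927, 0.0799]
tool_rot: [3.139, -0.0, 1.496]
contact_force: [4.8, -1.2, -6.9]
opening: 0.0236
```

```bash
python3 st.py
```

```text
car in stand mm x -57.5 y -0.1  yaw 85.69 tz 0.0799 | Fx -0.8 Fy -4.9 Fz -6.9 torque [-0.31 -1.26  0.13] t 11.25
```

Emit:
send_rows(series=[[0.002,0.0002,0.0003,0,0,0,1],[0.003,0,0,0,0,0,1],[0.003,0,0,0,0,0,1],[0.003,0,0,0,0,0,1],[0,0,0,0,0,0,1]])

```text
time: 11.67
tool_pos: [0.5367, 0.1037, 0.0797]
tool_rot: [3.14, 0.0, 1.496]
contact_force: [4.1, -1.2, -4.3]
opening: 0.0242
```

```bash
python3 st.py
```

```text
car in stand mm x -46.5 y -0.1  yaw 85.72 tz 0.0797 | Fx -0.9 Fy -4.2 Fz -4.3 torque [-0.39 -0.97  0.13] t 11.67
```

Emit:
send_rows(series=[[0.002,0,0.0002,0,0,0,1],[0.003,0,0,0,0,0,1],[0.003,0,0,0,0,0,1],[0.003,0,0,0,0,0,1],[0,0,0,0,0,0,1]])

```text
time: 12.08
tool_pos: [0.5375, 0.1145, 0.0797]
tool_rot: [3.14, 0.0, 1.496]
contact_force: [4.0, -2.1, -3.2]
opening: 0.0236
```

Emit:
send_rows(series=[[0.0015,0,0,0,0,0,1],[0.0015,0,0,0,0,0,1],[0.0015,0,0,0,0,0,1],[0,0,0,0,0,0,1]])

```text
time: 12.42
tool_pos: [0.5378, 0.1187, 0.0797]
tool_rot: [3.14, 0.001, 1.496]
contact_force: [4.2, -3.1, -3.3]
opening: 0.0239
```

```bash
python3 st.py
```

```text
car in stand mm x -31.4 y -0.1  yaw 85.71 tz 0.0797 | Fx -2.8 Fy -4.4 Fz -3.3 torque [-0.71 -0.92  0.22] t 12.42
```

Emit:
send_rows(series=[[0.001,0,0,0,0,0,1],[0.001,0,0,0,0,0,1],[0.001,0,0,0,0,0,1],[0,0,0,0,0,0,1]])

```text
time: 12.75
tool_pos: [0.538, 0.1216, 0.0797]
tool_rot: [3.14, 0.001, 1.496]
contact_force: [3.9, -3.0, -3.2]
opening: 0.0237
```

Emit:
send_rows(series=[[0.001,0,0,0,0,0,1],[0.001,0,0,0,0,0,1],[0.001,0,0,0,0,0,1],[0,0,0,0,0,0,1]])

```text
time: 13.08
tool_pos: [0.5382, 0.1245, 0.0797]
tool_rot: [3.14, 0.001, 1.496]
contact_force: [4.5, -2.6, -3.0]
opening: 0.0238
```

```bash
python3 st.py
```

```text
car in stand mm x -25.5 y -0.0  yaw 85.71 tz 0.0797 | Fx -2.3 Fy -4.6 Fz -3.0 torque [-0.78 -0.92  0.23] t 13.08
```

Emit:
send_rows(series=[[0.001,0,0,0,0,0,1],[0.001,0,0,0,0,0,1],[0.001,0,0,0,0,0,1],[0,0,0,0,0,0,1]])

```text
time: 13.42
tool_pos: [0.5384, 0.1275, 0.0797]
tool_rot: [3.14, 0.001, 1.496]
contact_force: [4.7, -3.3, -3.2]
opening: 0.0242
```

Emit:
send_rows(series=[[0.001,0,0,0,0,0,1],[0.001,0,0,0,0,0,1],[0.001,0,0,0,0,0,1],[0,0,0,0,0,0,1]])

```text
time: 13.75
tool_pos: [0.5386, 0.1305, 0.0797]
tool_rot: [3.14, 0.001, 1.496]
contact_force: [3.7, -3.7, -2.5]
opening: 0.0238
```

Emit:
send_rows(series=[[0.001,0,0,0,0,0,1],[0.001,0,0,0,0,0,1],[0.001,0,0,0,0,0,1],[0,0,0,0,0,0,1]])

```text
time: 14.08
tool_pos: [0.5389, 0.1335, 0.0797]
tool_rot: [3.14, 0.001, 1.496]
contact_force: [4.7, -3.6, -3.5]
opening: 0.0238
```

```bash
python3 st.py
```

```text
car in stand mm x -16.6 y -0.0  yaw 85.71 tz 0.0797 | Fx -3.3 Fy -5.0 Fz -3.5 torque [-0.77 -0.82  0.21] t 14.08
```

Emit:
send_rows(series=[[0.001,0,0,0,0,0,1],[0.001,0,0,0,0,0,1],[0.001,0,0,0,0,0,1],[0,0,0,0,0,0,1]])

```text
time: 14.42
tool_pos: [0.5391, 0.1365, 0.0797]
tool_rot: [3.14, 0.001, 1.496]
contact_force: [4.4, -3.6, -3.7]
opening: 0.0236
```

Emit:
send_rows(series=[[0.001,0,0,0,0,0,1],[0.001,0,0,0,0,0,1],[0.001,0,0,0,0,0,1],[0,0,0,0,0,0,1]])

```text
time: 14.75
tool_pos: [0.5393, 0.1395, 0.0797]
tool_rot: [3.14, 0.001, 1.496]
contact_force: [4.2, -3.0, -2.2]
opening: 0.024
```

Emit:
send_rows(series=[[0.001,0,0,0,0,0,1],[0.001,0,0,0,0,0,1],[0.001,0,0,0,0,0,1],[0,0,0,0,0,0,1]])

```text
time: 15.08
tool_pos: [0.5395, 0.1425, 0.0797]
tool_rot: [3.14, 0.001, 1.496]
contact_force: [4.1, -3.3, -2.6]
opening: 0.0236
```

```bash
python3 st.py
```

```text
car in stand mm x -7.6 y 0.0  yaw 85.71 tz 0.0797 | Fx -3.0 Fy -4.3 Fz -2.6 torque [-0.81 -0.89  0.23] t 15.08
```

Emit:
send_rows(series=[[0.001,0,0,0,0,0,1],[0.001,0,0,0,0,0,1],[0.001,0,0,0,0,0,1],[0,0,0,0,0,0,1]])

```text
time: 15.42
tool_pos: [0.5397, 0.1454, 0.0797]
tool_rot: [3.14, 0.001, 1.496]
contact_force: [4.5, -3.9, -2.8]
opening: 0.0235
```

Emit:
send_rows(series=[[0.001,0,0,0,0,0,1],[0.001,0,0,0,0,0,1],[0.001,0,0,0,0,0,1],[0,0,0,0,0,0,1]])

```text
time: 15.75
tool_pos: [0.5399, 0.1484, 0.0797]
tool_rot: [3.14, 0.001, 1.496]
contact_force: [4.5, -3.5, -3.1]
opening: 0.0241
```

```bash
python3 st.py
```

```text
car in stand mm x -1.6 y 0.0  yaw 85.71 tz 0.0797 | Fx -3.2 Fy -4.7 Fz -3.1 torque [-0.78 -0.86  0.26] t 15.75
```

Emit:
send_rows(series=[[0.001,0,0,0,0,0,1],[0.001,0,0,0,0,0,1],[0.001,0,0,0,0,0,1],[0,0,0,0,0,0,1]])

```text
time: 16.08
tool_pos: [0.5401, 0.1514, 0.0797]
tool_rot: [3.14, 0.001, 1.496]
contact_force: [4.0, -3.2, -2.9]
opening: 0.0236
```

Emit:
send_rows(series=[[0.001,0,0,0,0,0,1],[0.001,0,0,0,0,0,1],[0.001,0,0,0,0,0,1],[0,0,0,0,0,0,1]])

```text
time: 16.42
tool_pos: [0.5404, 0.1544, 0.0797]
tool_rot: [3.14, 0.001, 1.496]
contact_force: [4.2, -2.9, -3.4]
opening: 0.0235
```

```bash
python3 st.py
```

```text
car in stand mm x 4.4 y 0.0  yaw 85.71 tz 0.0797 | Fx -2.6 Fy -4.4 Fz -3.4 torque [-0.83 -0.87  0.2 ] t 16.42
```

Emit:
send_rows(series=[[0.001,0,0,0,0,0,1],[0.001,0,0,0,0,0,1],[0.001,0,0,0,0,0,1],[0,0,0,0,0,0,1]])

```text
time: 16.75
tool_pos: [0.5406, 0.1574, 0.0797]
tool_rot: [3.14, 0.001, 1.496]
contact_force: [4.6, -3.3, -3.0]
opening: 0.0241
```

Emit:
send_rows(series=[[0.001,0,0,0,0,0,1],[0.001,0,0,0,0,0,1],[0.001,0,0,0,0,0,1],[0,0,0,0,0,0,1]])

```text
time: 17.08
tool_pos: [0.5408, 0.1604, 0.0797]
tool_rot: [3.14, 0.001, 1.496]
contact_force: [4.5, -4.0, -2.8]
opening: 0.024
```

```bash
python3 st.py
```

```text
car in stand mm x 10.4 y 0.1  yaw 85.71 tz 0.0797 | Fx -3.7 Fy -4.8 Fz -2.8 torque [-0.84 -0.85  0.21] t 17.08
```

Emit:
send_rows(series=[[0.001,0,0,0,0,0,1],[0.001,0,0,0,0,0,1],[0,0,0,0,0,0,1]])

```text
time: 17.33
tool_pos: [0.5409, 0.1623, 0.0797]
tool_rot: [3.14, 0.001, 1.496]
contact_force: [3.9, -4.6, -1.3]
opening: 0.0238
```

Emit:
send_rows(series=[[0.001,0,0,0,0,0,1],[0.001,0,0,0,0,0,1],[0,0,0,0,0,0,1]])

```text
time: 17.58
tool_pos: [0.541, 0.1643, 0.0796]
tool_rot: [3.14, 0.001, 1.496]
contact_force: [3.8, -2.9, -2.1]
opening: 0.0243
```

```bash
python3 st.py; python3 look.py;python3 -c "
from h import *
d=load('scene');c=d['color'][...,::-1]
cv2.imwrite('pics/slide.png',cv2.resize(c[140:310,215:385],(600,600)))"
```

```text
car in stand mm x 14.3 y 0.1  yaw 85.71 tz 0.0796 | Fx -2.6 Fy -4.0 Fz -2.1 torque [-0.82 -0.8   0.2 ] t 17.58
top 132 pose [0.5422 0.1582] z 0.0205 yaw 87.33 med 0.00127 | in tool-yaw frame [-0.006  -0.0016 -0.0591] dyaw 1.62
scene 571 pose [0.5403 0.1585] z 0.0208 yaw 84.96 med 0.00077 | in tool-yaw frame [-0.0058  0.0003 -0.0589] dyaw -0.75
both 703 pose [0.5404 0.1584] z 0.0207 yaw 85.2 med 0.00087 | in tool-yaw frame [-0.0059  0.0002 -0.0589] dyaw -0.51
[ 3.83 -2.89 -2.05] [3.14015522e+00 9.07285604e-04 1.49595143e+00] 85.71170332054851
```

View pics/slide.png

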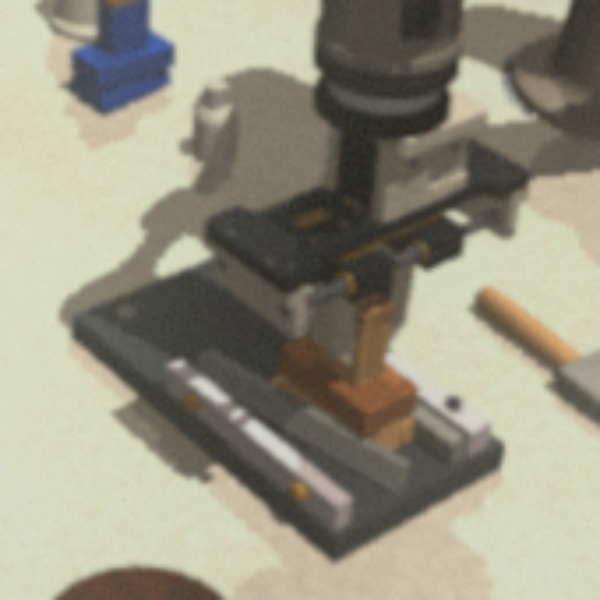

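The picture shows the carriage (crop 350,390) riding in the way along the fixed rail, just about to meet the gib. The grip hasn't slipped. Continuing.

Emit:
send_rows(series=[[0.001,0,0,0,0,0,1],[0.001,0,0,0,0,0,1],[0,0,0,0,0,0,1]])

```text
time: 17.93
tool_pos: [0.5412, 0.1663, 0.0797]
tool_rot: [3.14, 0.001, 1.496]
contact_force: [2.7, -3.7, -2.1]
opening: 0.0241
```

Emit:
send_rows(series=[[0.001,0,0,0,0,0,1],[0.001,0,0,0,0,0,1],[0,0,0,0,0,0,1]])

```text
time: 18.18
tool_pos: [0.5413, 0.1683, 0.0797]
tool_rot: [3.14, 0.001, 1.496]
contact_force: [4.3, -3.6, -2.5]
opening: 0.0235
```

```bash
python3 st.py
```

```text
car in stand mm x 18.4 y 0.1  yaw 85.71 tz 0.0797 | Fx -3.2 Fy -4.5 Fz -2.5 torque [-0.85 -0.76  0.21] t 18.18
```

Emit:
send_rows(series=[[0.001,0,0,0,0,0,1],[0.001,0,0,0,0,0,1],[0,0,0,0,0,0,1]])

```text
time: 18.43
tool_pos: [0.5415, 0.1703, 0.0797]
tool_rot: [3.14, 0.001, 1.496]
contact_force: [3.9, -3.3, -3.2]
opening: 0.0238
```

Emit:
send_rows(series=[[0.001,0,0,0,0,0,1],[0.001,0,0,0,0,0,1],[0,0,0,0,0,0,1]])

```text
time: 18.68
tool_pos: [0.5416, 0.1723, 0.0797]
tool_rot: [3.14, 0.001, 1.496]
contact_force: [4.2, -3.5, -2.4]
opening: 0.0242
```

```bash
python3 st.py
```

```text
car in stand mm x 22.4 y 0.1  yaw 85.71 tz 0.0797 | Fx -3.2 Fy -4.4 Fz -2.4 torque [-0.9  -0.8   0.23] t 18.68
```

Emit:
send_rows(series=[[0.001,0,0,0,0,0,1],[0.001,0,0,0,0,0,1],[0,0,0,0,0,0,1]])

```text
time: 18.93
tool_pos: [0.5418, 0.174, 0.0797]
tool_rot: [3.14, 0.001, 1.496]
contact_force: [4.9, -5.2, -2.1]
opening: 0.0238
```

Emit:
send_rows(series=[[0.001,0,0,0,0,0,1],[0,0,0,0,0,0,1]])

```text
time: 19.1
tool_pos: [0.5418, 0.1746, 0.0797]
tool_rot: [3.14, 0.002, 1.496]
contact_force: [4.7, -6.0, -1.6]
opening: 0.0241
```

Emit:
send_rows(series=[[0.001,0,0,0,0,0,1],[0,0,0,0,0,0,1]])

```text
time: 19.27
tool_pos: [0.5419, 0.1751, 0.0798]
tool_rot: [3.14, 0.003, 1.496]
contact_force: [2.7, -9.0, -0.6]
opening: 0.0239
```

```bash
python3 st.py
```

```text
car in stand mm x 25.2 y 0.1  yaw 85.73 tz 0.0798 | Fx -8.8 Fy -3.3 Fz -0.6 torque [-1.78 -0.68  0.21] t 19.27
```

The carriage has now met the gib: Fx has risen from 3 to 9 N. I'll let go here and do the last push low on the deck's rear face so it isn't levered through the post.

Emit:
send_rows(newtons=10, series=[[-0.0005,0.0003,0,0,0,0,1],[0,0,0,0,0,0,1],[0,0,0,0,0,0,0.6],[0,0,0,0,0,0,0.5],[0,0,0,0,0,0,0.5]])

```text
time: 19.68
tool_pos: [0.541, 0.1767, 0.0793]
tool_rot: [-3.141, -0.0, 1.495]
contact_force: [-0.1, -0.1, 0.2]
opening: 0.0392
```

Emit:
send_rows(series=[[0,0,0,0,0,0,0.4],[0,0,0,0,0,0,0.4],[0,0,0,0,0,0,0.4],[0,0,0,0,0,0,0.4]])

```text
time: 20.02
tool_pos: [0.5415, 0.1766, 0.0792]
tool_rot: [-3.141, -0.0, 1.496]
contact_force: [-0.5, -0.0, -0.2]
opening: 0.0545
```

```bash
python3 st.py; python3 look.py
```

```text
car in stand mm x 26.7 y 0.6  yaw 85.70 tz 0.0792 | Fx -0.1 Fy 0.5 Fz -0.2 torque [-0.09  0.12  0.01] t 20.02
top 163 pose [0.5435 0.1673] z 0.0205 yaw 85.24 med 0.00102 | in tool-yaw frame [-0.0092 -0.0027 -0.0587] dyaw -0.46
scene 513 pose [0.5412 0.1688] z 0.0209 yaw 84.88 med 0.00065 | in tool-yaw frame [-0.0078 -0.0003 -0.0583] dyaw -0.81
both 676 pose [0.5414 0.1686] z 0.0208 yaw 85.31 med 0.0008 | in tool-yaw frame [-0.008  -0.0005 -0.0584] dyaw -0.39
[-0.46 -0.03 -0.16] [-3.14146810e+00 -1.27992182e-04  1.49574433e+00] 85.69983723015007
```

Emit:
send_rows(series=[[0,0,-0.008,0,0,0,0.4],[0,0,-0.015,0,0,0,0.4],[0,0,-0.018,0,0,0,0.4],[0,0,-0.018,0,0,0,0.4],[0,0,0,0,0,0,0.4]])

```text
time: 20.53
tool_pos: [0.5437, 0.1769, 0.1424]
tool_rot: [3.135, -0.002, 1.496]
contact_force: [1.1, 0.6, 0.5]
opening: 0.0551
```

Emit:
send_rows(series=[[-0.02,0,0,0,0,0,1],[-0.025,0,0,0,0,0,1],[-0.023,0,0,0,0,0,1],[0,0,0,0,0,0,1],[0,0,0,0,0,0,1]])

```text
time: 20.95
tool_pos: [0.5364, 0.1078, 0.1381]
tool_rot: [-3.141, -0.0, 1.493]
contact_force: [0.3, 0.4, -0.3]
opening: 0.0262
```

Emit:
send_rows(series=[[0,0,0,0,0,0,1],[0,0,0,0,0,0,1],[0,0,0,0,0,0,1],[0,0,0,0,0,0,1],[0,0,0,0,0,0,1]])

```text
time: 21.37
tool_pos: [0.5365, 0.1092, 0.1382]
tool_rot: [-3.142, -0.0, 1.496]
contact_force: [-0.4, -0.2, 0.5]
opening: 0.0005
```

```bash
python3 - <<'E'
from fit import *
o=observe(); tp=np.array(o['tool_pos']); print(tp,o['opening'],o['contact_force'],o['tool_rot'])
for n in ('top','scene'):
    P=pts(cap(n)).reshape(-1,3); a=np.radians(85.7)
    L=loc(P,[.541,.1687,a,.02]); m=(abs(L[:,0])<.05)&(abs(L[:,1])<.03)&(L[:,2]>.024)&(L[:,2]<.11)
    x,e,r=fit(P[m],sd_car,[.541,.1687,a,.02]); c=loc(np.array([[x[0],x[1],x[3]]]),[tp[0],tp[1],o['tool_rot'][2],tp[2]])[0]
    print(n,m.sum(),x.round(4),np.degrees(x[2]),e,'in tool',c.round(4))
E
python3 -c "
from h import *
d=load('scene');c=d['color'][...,::-1]
cv2.imwrite('pics/rel.png',cv2.resize(c[140:310,215:385],(600,600)))"
```

```text
[0.53646961 0.10922261 0.13816505] 0.0005276005115630992 [-0.4097318  -0.19547501  0.50281212] [-3.14158913e+00 -1.11246667e-04  1.49643711e+00]
top 0 [0.541  0.1687 1.4957 0.02  ] 85.7 nan in tool [ 5.960e-02 -1.000e-04 -1.182e-01]
scene 1046 [0.5409 0.1689 1.477  0.0209] 84.62608906831449 0.000692328672428802 in tool [ 0.0599  0.     -0.1172]
  return _methods._mean(a, axis=axis, dtype=dtype,
  ret = ret.dtype.type(ret / rcount)
```

View pics/rel.png

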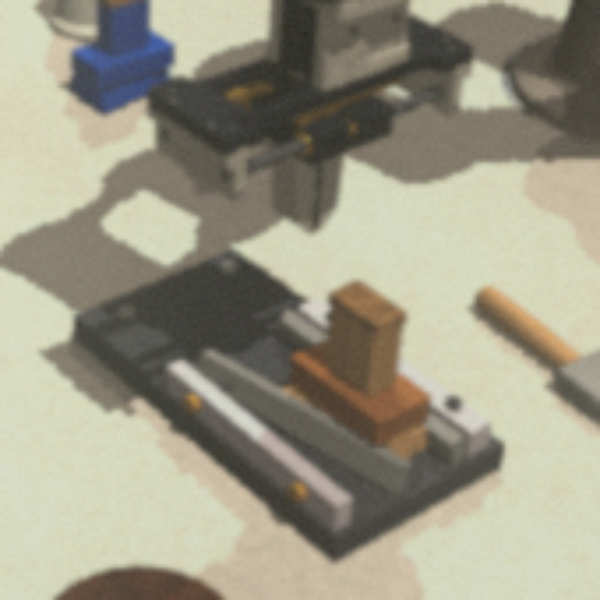

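The carriage stands upright in the way at crop (360,380), released. The shut fingers are about 10 mm behind its rear face. Descending to push height.

Emit:
send_rows(series=[[0,0,0.016,0,0,0,1],[0,0,0.02,0,0,0,1],[0,0,0.02,0,0,0,1],[0,0,0.016,0,0,0,1],[0,0,0.008,0,0,0,1]])

```text
time: 21.88
tool_pos: [0.5354, 0.1087, 0.0563]
tool_rot: [-3.139, 0.0, 1.496]
contact_force: [-0.8, -0.4, 0.4]
opening: 0.0003
```

Emit:
send_rows(series=[[0,0,0,0,0,0,1],[0,0,0,0,0,0,1],[0,0,0,0,0,0,1]])

```text
time: 22.13
tool_pos: [0.5373, 0.1088, 0.0592]
tool_rot: [3.14, -0.0, 1.496]
contact_force: [0.6, -0.2, -0.0]
opening: 0.0004
```

```bash
python3 st.py; python3 -c "
from h import *
print(observe()['tool_pos'])
d=cap('scene');c=d['color'][...,::-1]
cv2.imwrite('pics/behind.png',cv2.resize(c[140:310,215:385],(600,600)))"
```

```text
car in stand mm x -41.3 y -0.3  yaw 85.69 tz 0.0592 | Fx -0.1 Fy -0.7 Fz -0.0 torque [-0.15  0.09  0.02] t 22.13
[0.53726845 0.10876975 0.05923348]
```

View pics/behind.png

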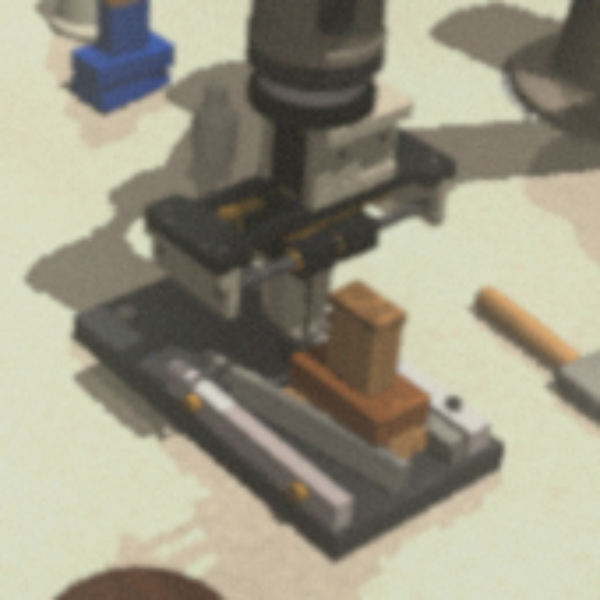

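Emit:
send_rows(series=[[0,0,0.003,0,0,0,1],[0.004,0,0,0,0,0,1],[0.002,0,0,0,0,0,1],[0,0,0,0,0,0,1],[0,0,0,0,0,0,1]])

```text
time: 22.6
tool_pos: [0.537, 0.1149, 0.0554]
tool_rot: [3.141, -0.0, 1.496]
contact_force: [-0.7, 0.7, 0.1]
opening: 0.0003
```

Emit:
send_rows(series=[[0.001,0,0,0,0,0,1],[0.001,0,0,0,0,0,1],[0,0,0,0,0,0,1]])

```text
time: 22.85
tool_pos: [0.5371, 0.1168, 0.0552]
tool_rot: [3.142, -0.0, 1.496]
contact_force: [0.1, -0.5, 0.9]
opening: 0.0005
```

Emit:
send_rows(series=[[0.001,0,0,0,0,0,1],[0,0,0,0,0,0,1]])

```text
time: 23.02
tool_pos: [0.5372, 0.1178, 0.0552]
tool_rot: [3.142, -0.0, 1.496]
contact_force: [0.5, -0.6, -0.9]
opening: 0.0006
```

Emit:
send_rows(series=[[0.001,0,0,0,0,0,1],[0,0,0,0,0,0,1]])

```text
time: 23.18
tool_pos: [0.5373, 0.1188, 0.0552]
tool_rot: [3.142, -0.0, 1.496]
contact_force: [-0.0, 0.1, -0.0]
opening: 0.0007
```

Emit:
send_rows(series=[[0.0008,0,0,0,0,0,1],[0,0,0,0,0,0,1]])

```text
time: 23.35
tool_pos: [0.5373, 0.119, 0.0552]
tool_rot: [-3.141, 0.001, 1.496]
contact_force: [0.5, -3.7, 0.6]
opening: 0.0007
```

Emit:
send_rows(series=[[0.0008,0,0,0,0,0,1],[0,0,0,0,0,0,1]])

```text
time: 23.52
tool_pos: [0.5373, 0.1195, 0.0552]
tool_rot: [-3.141, 0.001, 1.496]
contact_force: [-0.4, -5.1, 0.7]
opening: 0.0007
```

Emit:
send_rows(series=[[0.0008,0,0,0,0,0,1],[0,0,0,0,0,0,1]])

```text
time: 23.68
tool_pos: [0.5373, 0.12, 0.0552]
tool_rot: [-3.141, 0.002, 1.496]
contact_force: [-0.3, -6.9, 1.3]
opening: 0.0004
```

Emit:
send_rows(series=[[0.0008,0,0,0,0,0,1],[0,0,0,0,0,0,1]])

```text
time: 23.85
tool_pos: [0.5374, 0.1205, 0.0552]
tool_rot: [-3.141, 0.002, 1.496]
contact_force: [-0.4, -7.9, 1.4]
opening: 0.0005
```

Emit:
send_rows(series=[[0.0008,0,0,0,0,0,1],[0,0,0,0,0,0,1]])

```text
time: 24.02
tool_pos: [0.5374, 0.121, 0.0552]
tool_rot: [-3.141, 0.003, 1.496]
contact_force: [-0.2, -10.6, 1.9]
opening: 0.0005
```

Emit:
send_rows(series=[[0.0008,0,0,0,0,0,1],[0,0,0,0,0,0,1]])

```text
time: 24.18
tool_pos: [0.5375, 0.1214, 0.0552]
tool_rot: [-3.141, 0.003, 1.496]
contact_force: [-1.2, -11.8, 2.9]
opening: 0.0005
```

Emit:
send_rows(series=[[0.0007,0,0,0,0,0,1],[0,0,0,0,0,0,1]])

```text
time: 24.35
tool_pos: [0.5375, 0.1218, 0.0553]
tool_rot: [-3.141, 0.003, 1.496]
contact_force: [-0.8, -12.3, 2.3]
opening: 0.0002
```

Emit:
send_rows(series=[[0.0007,0,0,0,0,0,1],[0,0,0,0,0,0,1]])

```text
time: 24.52
tool_pos: [0.5375, 0.1223, 0.0553]
tool_rot: [-3.141, 0.004, 1.496]
contact_force: [-1.2, -14.8, 2.9]
opening: 0.0007
```

Emit:
send_rows(series=[[0.0005,0,0,0,0,0,1],[0,0,0,0,0,0,1]])

```text
time: 24.68
tool_pos: [0.5375, 0.1225, 0.0552]
tool_rot: [-3.141, 0.004, 1.496]
contact_force: [-1.1, -14.9, 2.1]
opening: 0.0007
```

Emit:
send_rows(series=[[0,0,0,0,0,0,1],[0,0,0,0,0,0,1]])

```text
time: 24.85
tool_pos: [0.5375, 0.1225, 0.0553]
tool_rot: [-3.141, 0.004, 1.496]
contact_force: [-1.9, -14.1, 2.3]
opening: 0.0004
```

Emit:
send_rows(series=[[0.0004,0,0,0,0,0,1],[0,0,0,0,0,0,1]])

```text
time: 25.02
tool_pos: [0.5375, 0.1227, 0.0553]
tool_rot: [-3.141, 0.005, 1.496]
contact_force: [-0.9, -16.0, 2.9]
opening: 0.0007
```

Emit:
send_rows(series=[[0,0,0,0,0,0,1]])

```text
time: 25.1
tool_pos: [0.5375, 0.1226, 0.0553]
tool_rot: [-3.141, 0.004, 1.496]
contact_force: [-1.3, -15.9, 3.0]
opening: 0.0006
```

The push has reached about 15.5–16 N. Backing straight off, then lifting clear.

Emit:
send_rows(series=[[-0.003,0,0,0,0,0,1],[-0.008,0,0,0,0,0,1],[-0.012,0,0,0,0,0,1],[-0.012,0,0,0,0,0,1],[0,0,0,0,0,0,1]])

```text
time: 25.52
tool_pos: [0.535, 0.0887, 0.0552]
tool_rot: [-3.141, 0.0, 1.494]
contact_force: [0.1, -0.6, -0.4]
opening: 0.0003
```

Emit:
send_rows(series=[[0,0,-0.02,0,0,0,1],[0,0,-0.035,0,0,0,1],[-0.02,0,-0.035,0,0,0,1],[-0.035,0,-0.035,0,0,0,1],[-0.035,0,-0.01,0,0,0,1]])

```text
time: 25.93
tool_pos: [0.5307, 0.0066, 0.1894]
tool_rot: [3.134, -0.0, 1.498]
contact_force: [1.7, -0.5, -0.3]
opening: 0.0001
```

Emit:
send_rows(series=[[-0.04,0,0,0,0,0,1],[-0.04,0,0,0,0,0,1],[0,0,0,0,0,0,1],[0,0,0,0,0,0,1],[0,0,0,0,0,0,1]])

```text
time: 26.35
tool_pos: [0.5226, -0.0729, 0.1846]
tool_rot: [-3.141, -0.001, 1.494]
contact_force: [-0.1, -0.2, 0.2]
opening: 0.0003
```

```bash
python3 - <<'E'
from fit import *
o=observe(); print(o['time'],o['contact_force'])
Z={}
for n,s in (('top',[.542,.1424]),('scene',[.5395,.1454])):
    d0=load(n); d=cap(n); P=pts(d).reshape(-1,3); a=np.radians(85.7)
    L=loc(P,[.5415,.1722,a,.02]); m=(abs(L[:,0])<.045)&(abs(L[:,1])<.027)&(L[:,2]>.024)&(L[:,2]<.11)
    x,e,r=fit(P[m],sd_car,[.5415,.1722,a,.02]); c=loc(np.array([[x[0],x[1],x[3]]]),[s[0],s[1],a,0])[0]
    print(n,m.sum(),x[:2].round(4),x[3].round(4),np.degrees(x[2]).round(2),e.round(5),'in stand mm',(c*1e3).round(1))
    cv2.imwrite(f'pics/{n}_end.png',d['color'][...,::-1])
    # tilt: plane of deck top / post top
    q=L[m]; t=q[(q[:,2]>.038)&(q[:,2]<.046)&(np.abs(q[:,1])<.02)]
    A_=np.c_[t[:,:2],np.ones(len(t))]; print(' deck-top slope deg',np.degrees(np.linalg.lstsq(A_,t[:,2],rcond=None)[0][:2]).round(2),len(t))
c=load('scene')['color'][...,::-1]
cv2.imwrite('pics/end.png',cv2.resize(c[140:310,215:385],(600,600)))
E
```

```text
26.35 [-0.0635174  -0.16482053  0.21977156]
top 394 [0.5438 0.1708] 0.0203 85.53 0.00088 in stand mm [28.5  0.3 20.3]
 deck-top slope deg [-0.17 -0.29] 164
scene 1055 [0.5411 0.1723] 0.0209 84.32 0.00069 in stand mm [27.   0.4 20.9]
 deck-top slope deg [-0.8   1.03] 270
```

View pics/end.png

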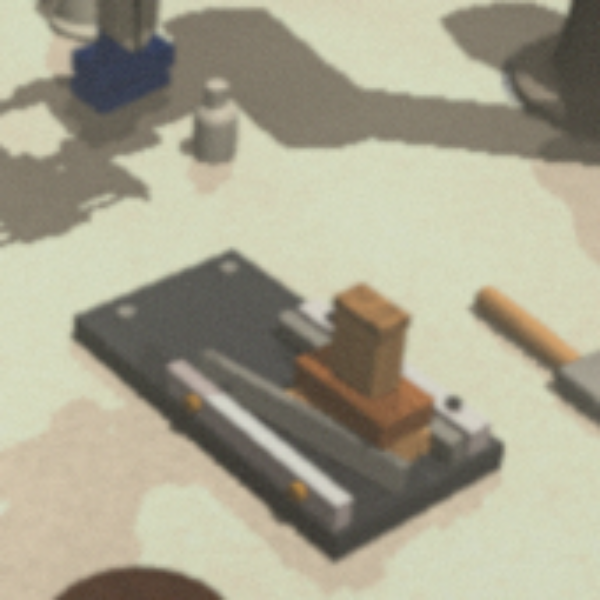

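View pics/top_end.png

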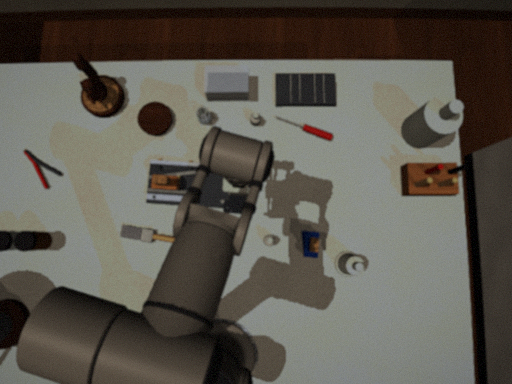

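The carriage is upright at crop (365,370), between the rail and the gib, with the gripper well clear. In the top view the bystanders are where they were. Handing in.

```bash
python3 -c "
from cell import workorder, observe
print(workorder.hand_in(), observe()['time'])"
```

```text
the job is handed in; nothing more can be done
the job is handed in; nothing more can be done
```

The wooden perch carriage is wedged in the dovetail way, standing upright with nothing touching it, and the job is handed in. It took about 26 s of the 72 s; no verdict was reported.

**What I did:**
- I gripped the carriage by its post, set it on the apron and slid it narrow end first into the mouth.
- I moved it across until it met the fixed rail (about 4–5 N sideways), then slid it along until the gib began to resist, at about x = +23.5 mm of the stand.
- I let go there and pushed low on the deck's rear face with the shut fingers. The force rose smoothly to about 15 N, with a peak reading of 16.0 N, over about 3.5 mm of sliding. I then backed straight off and lifted clear.

**Last checks:**
- **Position:** the carriage sits at x = +27.0 mm by the scene camera and +28.5 mm by the top camera. Both put it at y ≈ +0.3 to +0.4 mm, with its underside at z ≈ 20–21 mm, on the floor of the way.
- **Holding:** the scene camera put it at about x = +23.5 mm before the push. It stayed about 3.5 mm further on after I backed off, so it did not spring back.
- **Gib:** I could not measure it directly. From the distance slid, it is pressed about 0.6–0.9 mm, around the low end of the 0.7–1.3 mm expected.
- **Disagreements:** the scene camera read the heading as 84.3° and the top camera 85.5°, against 85.7° for the stand. The scene camera also read 0.8° low on one check late in the slide, with the carriage still gripped. The deck-top slopes came out between 0.2° and 1.0°, which I take as depth noise.
- **Bystanders:** by eye, those in view in the final top picture are where they started, apart from the brush's handle, which the arm partly hid. I did not measure them.

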